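Set the cup height of a soil-test device with its gauge blade

ROBOT

A 6-joint arm with a two-finger parallel gripper is mounted at the origin on the work surface. World frame = base frame: x ahead of the robot, y to its left, z up, the work surface at z = 0. Lengths are in mm, angles in rad, forces in N, time in s.
With the tool pointing down it reaches from about 400 to 925 mm from the base axis. Payload 12.5 kg.
Tool frame: the origin (TCP) lies midway between the tips of the shut fingers; the grasp point (between the pads) lies 19 mm behind it (env.grip_depth is the distance from the TCP to the grasp point, in mm); z points along the fingers, y is the line along which they close (so a half turn about z gives the same grasp; the last joint's range is limited). The gripper opens to 95 mm and grips with 3 to 60 N. Pads are 20 mm wide; open, the fingers measure 119 mm over their backs; the gripper's body (75 mm by 180 mm) begins 59 mm behind the grasp point.
Start: joints at [-1.279, 0.491, 1.559, -0, 1.092, -0.106], TCP at [242.143, -576.206, 214.661] pointing down, gripper open.
Joint ranges: [-3.1, 3.1], [-0.84, 2.19], [0.05, 2.79], [-1.13, 4.28], [0.06, 2.93], [-2.69, 2.69]. Speed limits (rad/s): [2.22, 2.22, 2.79, 3.14, 3.14, 3.14].

INTERFACE

Orientations are given as [roll, pitch, yaw] about the fixed x, y, z axes, in that order (R = Rz(yaw) Ry(pitch) Rx(roll)).
In Python, from cell import monitor, viewer, order, env gives the robot as it stands.
- The arm moves only by the tool move_arm, never from a script. Its argument "moves" is one flat list of numbers, 4 for each row, row after row: the shift along the tool's x, y, z normalised to -1 to 1, where 1 is 0.15 m, then the turn about the tool's z normalised to -1 to 1, where 1 is pi/2 rad. A call has 1 to 10 rows; each row shifts and turns the commanded pose from where the row before left it, along the tool's axes as they then stand; what a row does not reach is not made up. A row lasts 1/8 s, in which the tool goes at most 62.5 mm and 10.7 degrees, less where a joint would pass 70% of its speed; a pose out of reach is approached as far as the arm can. A call with a number of a shift or a turn outside -1 to 1 is refused whole. A call with a gripper value outside its range is refused whole. "claw" is the finger opening in mm, from 0 to 95.1, set as the call begins (left out, the last holds). The fingers move at their own pace and stop on an object; the grip force is fixed at half the most. Time passes only in rows, so rows that do not move let the fingers close. It gives the time, the measured TCP pose, the force, the opening and the grip force at its end, in the units of the state.
- monitor.state(): the state, without advancing time (a new reading comes with each control period).
- viewer.read_camera(name): name is "side" or "top" or "wrist"; returns the picture (400x640x3 uint8, red, green, blue); there is no depth.
- viewer.camera_info(name): a dict with "K" (3x3 intrinsics, pixels), "camera_from_world" (4x4, takes a point from world to camera coordinates). Camera axes: x right, y down, z forward; pixel columns grow to the right and rows downward; lengths in mm; the calibration is good to about 2 mm. A picture is of the moment at which its call begins: read the wrist's pose just before it. camera_info takes no time and is no camera call; for the wrist camera it gives the pose at the moment of the call.
- order.job_done(): hands the job in; it is judged then, once.
The state is a dict: "t": time; "joints": joint angles; "qvel": joint speeds; "tau": joint torques, N m; "eef_pos": TCP position; "tcp_rot": TCP orientation; "ft_force": force on the tool from outside, world axes, zero at the start; "moment": the same for the moment, N m; "opening": opening from 0.0 (shut) to 1.0 (fully open); "grip_force": force on a finger pad.
Only numpy, scipy, OpenCV 4.12 (cv2) and the standard library are available. Lean on these libraries where they do the work, as an engineer would, in place of code of your own. Each camera call takes 0.05 s, during which the arm holds its last target. There are 200 camera calls.

TASK

Slide the steel gauge blade flat onto the base of the test device from the robot's side, until its plain end lies under the brass cup and past the cup's middle, and let it go. Then turn the sloping wing screw clockwise to lower the cup until the gauge just drags: lightly nipped by the cup, not clamped hard. Leave the gauge there, let go of everything, and leave the beaker, the dish and the plywood block alone.

Things in the scene. Friction and masses are not known exactly. Their poses are not given: they have to be found in the camera images.
- device: Test device fixed to the bench: black base block 170 x 270 mm, top 50 mm high; brass cup over its -y end, grey housing with the sloping wing screw at its +y end. Origin on the bench under it; x away from the robot's side, y towards the housing, z up. Behind the wing stand a column and, above, a counter head that overhangs.
- gap_mark (a point): Point on the flat base top, 50 mm above the bench, straight below the cup's middle; axes as the device: the gauge goes in along +x. The base top reaches 100 mm from here to -x, 70 mm to +x and to -y. The cup hanger and housing stand from 70 mm to +y, none nearer the robot than x = -35 mm.
- cup_bottom (a point): Middle of the flat underside (36 mm across) of the brass bowl, 94 mm wide, 28 mm high. It stays above gap_mark and moves only up and down; its height over gap_mark is the gap, 13 to 15 mm at the start. Lowered on to the gauge, it presses with 2 N of weight at first touch and, by a spring, about 14 N more per further radian of the screw.
- cup: The brass cup itself; origin as cup_bottom.
- screw (a joint): Angle of the adjusting screw, rad; grows clockwise, looking down on to the wing; travel 0 to 2.4. Each radian lowers the cup 3.5 mm: the gap is 15.6 mm at 0 and 10 mm (the gauge) at 1.6, where the cup first touches the gauge; 1.7 to 2.0 is a light nip. Starts at 0.2 to 0.7; friction 0.15 N m; stays where left.
- screw_grip (a point): Centre of the screw's black wing: bar 70 mm long (x), 16 mm thick (y), 28 mm deep (z, along the screw, outwards); axes turn with it. The screw leans 35 degrees from vertical to device -x; panel 46 mm under this point. Counter head: 90 mm above, from 22 mm beyond it; column from 60 mm beyond, so come in along the screw. At joint 0.95 the bar points up the slope.
- gauge_fin (a point): Centre of the upright fin that holds the loose steel gauge: 40 mm long (x), 12 mm thick (y), 45 mm tall, on a blade 130 x 24 x 10 mm; about 200 g. It is 32.5 mm above the blade's underside; fin top 55 mm above that. x runs along the blade to its plain end, 105 mm from here (other end 25 mm behind); z up.
- gauge_tip (a point): Middle of the blade's plain end face, 5 mm above the blade's underside; axes as gauge_fin.
- gauge: The whole gauge; origin under the middle of the blade, at its underside, 40 mm ahead of the fin centre; axes as gauge_fin.
- beaker: White plastic beaker, 80 mm wide, 95 mm high, open; bystander. Origin under its centre.
- dish: Small aluminium dish, 84 mm wide, 30 mm high; bystander. Origin under its centre.
- plyblock: Plywood offcut 100 x 70 x 18 mm; bystander. Origin under its centre.
Mind the look-alikes: they are no part of the job. Leave any black or blue look-alike of the gauge alone.

How it is judged (in metres and radians):
On the way, in this order (a step that is already met when the one before it is completed fails the run):
1. the gauge lies flat on the base with its plain end under the cup and past its middle, let go, not yet nipped (x of gauge_tip in the frame of gap_mark between 0 and 0.05 m and y of gauge_tip in the frame of gap_mark between -0.016 and 0.016 m and z of gauge_tip in the frame of gap_mark between 0.002 and 0.008 m and y of gauge_fin in the frame of gap_mark between -0.05 and 0.05 m and contact force between the fingers and gauge below 0.1 N and contact force between cup and gauge below 0.3 N), for 0.2 s.
2. the cup is lowered on to the gauge and nips it lightly (x of gauge_tip in the frame of gap_mark between 0 and 0.05 m and y of gauge_tip in the frame of gap_mark between -0.016 and 0.016 m and z of gauge_tip in the frame of gap_mark between 0.002 and 0.008 m and y of gauge_fin in the frame of gap_mark between -0.05 and 0.05 m and contact force between cup and gauge between 0.5 and 9 N), for 0.2 s.
At the end, for the whole second after the job is handed in: The gauge lies flat on the base, plain end 0 to 50 mm past the cup's middle and within 16 mm of it sideways, coming in from the robot's side (fin within 50 mm of the cup's middle line); the cup presses on it with 0.5 to 9 N; the screw and the gauge are at rest and released (all of step 2 and contact force between the fingers and gauge below 0.1 N and linear speed of gauge below 0.02 m/s and velocity of joint screw between -0.05 and 0.05 rad/s); the robot touches nothing.
It fails at once if the gauge is forced hard against the cup (over 25 N) (contact force between cup and gauge above 25 N).
It fails at once if the beaker is pushed more than 20 mm (distance of beaker from where it was at the start of the episode above 0.02 m).
It fails at once if the dish is pushed more than 20 mm (distance of dish from where it was at the start of the episode above 0.02 m).
It fails at once if the plywood block is pushed more than 20 mm (distance of plyblock from where it was at the start of the episode above 0.02 m).
It also fails if it takes over 50 s, if anything falls off the work surface, if the arm or the gripper's body presses on something with over 40 N, if the wrist force passes 120 N, or if a joint passes its speed limit or range.

## Working session

There is one attempt and no reset: what is moved stays moved. The work goes in short steps, Python scripts to look and compute and a tool call to move; the robot and the scene stay as the last step left them, time stands still between calls to the robot, and variables do not carry over. Pictures are saved under pics/ and viewed, at most 10 in all, crops included, and the job is handed in when it is done.

Besides the shell and the picture viewer there is one more tool, called after "Emit:" as name(argument=value, ...) on one line, values as JSON. move_arm: Moves the arm, as the interface text tells. Scaled input: -1 to 1 covers 0.15 m each way for a shift and pi/2 rad each way for a turn. Its arguments: {"type":"object","properties":{"moves":{"type":"array"},"claw":{"type":"number"}},"required":["moves"]}

```bash
ls; mkdir -p pics; python3 - <<'E'
from cell import monitor, viewer, order, env
import cv2, numpy as np
print(monitor.state())
for n in ("side","top","wrist"):
    im=viewer.read_camera(n); np.save(f"pics/{n}0.npy",im); cv2.imwrite(f"pics/{n}0.png",im[:,:,::-1])
    i=viewer.camera_info(n); print(n,np.round(i["K"],2).tolist(),np.round(i["camera_from_world"],4).tolist())
a=[cv2.imread(f"pics/{n}0.png") for n in ("side","top")]
E
```

```text
pics
{'t': 0.0, 'joints': array([-1.27859053e+00,  4.91592027e-01,  1.55943864e+00, -4.41952527e-05,
        1.09168771e+00, -1.05605624e-01]), 'qvel': array([-0.00066006,  0.00165796,  0.00100553,  0.00154539,  0.00054954,
       -0.00033794]), 'tau': array([-2.70934024e-04, -6.12653947e+01, -2.58191621e+01,  6.91592158e-02,
        4.81527625e-02, -1.36040594e-04]), 'eef_pos': array([ 242.06548246, -575.96394704,  214.04529659]), 'tcp_rot': array([-3.14046907e+00, -7.96842435e-05,  3.97831772e-01]), 'ft_force': array([ 0.2376658 , -0.22356751,  0.2282362 ]), 'moment': array([-0.01506762, -0.01709145,  0.00029436]), 'grip_force': 0.0, 'opening': 0.9965795793761842}
side [[381.23, 0.0, 322.88], [0.0, 381.23, 200.33], [0.0, 0.0, 1.0]] [[-0.7636, -0.6454, -0.0194, 402.4192], [-0.4462, 0.549, -0.7067, 365.4861], [0.4668, -0.531, -0.7072, 892.4936], [0.0, 0.0, 0.0, 1.0]]
top [[421.39, 0.0, 317.94], [0.0, 421.39, 197.95], [0.0, 0.0, 1.0]] [[0.0222, -0.9998, 0.0015, -62.1573], [-0.999, -0.0222, -0.0386, 548.4704], [0.0386, -0.0006, -0.9993, 1128.4191], [0.0, 0.0, 0.0, 1.0]]
wrist [[284.05, 0.0, 317.5], [0.0, 284.05, 200.55], [0.0, 0.0, 1.0]] [[0.387, -0.9221, -0.0007, -624.9389], [-0.8839, -0.3711, 0.2847, -32.3874], [-0.2628, -0.1096, -0.9586, 391.8844], [0.0, 0.0, 0.0, 1.0]]
```

View pics/top0.png

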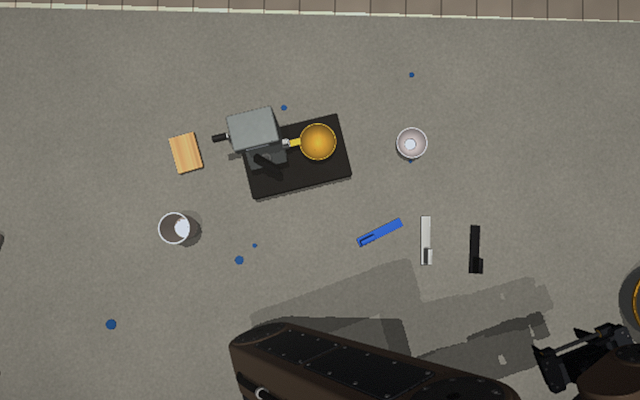

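View pics/side0.png

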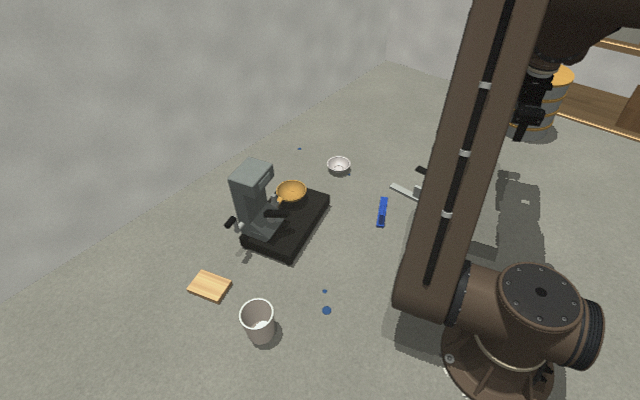

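The top view shows three gauge look-alikes: blue (380,232), steel-grey (426,240) and black (475,248). The steel-grey one fits "steel gauge"; its fin is at about (426,257) and its plain end at (426,216). The device has its cup at (318,141), housing at (252,130) and wing at (267,163). The side view agrees. Next I'll take one enlarged crop to confirm, and measure.

```bash
cat > h.py <<'E'
import numpy as np, cv2
from cell import viewer, monitor, order, env
def ray(name,px,info=None):
    i=info or viewer.camera_info(name); K=np.array(i["K"]);T=np.array(i["camera_from_world"]);R=T[:3,:3]
    return -R.T@T[:3,3], R.T@np.linalg.inv(K)@np.array([px[0],px[1],1.])
def onz(name,px,z,info=None):
    o,d=ray(name,px,info); return (o+d*(z-o[2])/d[2])[:2]
def proj(name,P,info=None):
    i=info or viewer.camera_info(name); T=np.array(i["camera_from_world"]); c=T[:3,:3]@np.asarray(P,float)+T[:3,3]
    p=np.array(i["K"])@c; return p[:2]/p[2]
E
python3 - <<'E'
from h import *
im=np.load("pics/top0.npy"); bgr=im[:,:,::-1].copy()
hsv=cv2.cvtColor(bgr,cv2.COLOR_BGR2HSV)
# cup
m=((hsv[:,:,0]>10)&(hsv[:,:,0]<28)&(hsv[:,:,1]>150)&(hsv[:,:,2]>80)).astype(np.uint8)
m[:, :298]=0; m[:,345:]=0; m[:110]=0; m[170:]=0
c=max(cv2.findContours(m,0,1)[0],key=cv2.contourArea); (u,v),r=cv2.minEnclosingCircle(c); print("cup",u,v,r,cv2.fitEllipse(c),onz("top",(u,v),92))
# base
d=(hsv[:,:,2]<55).astype(np.uint8); d[:, :238]=0; d[:,360:]=0; d[:105]=0; d[205:]=0
c=max(cv2.findContours(d,0,1)[0],key=cv2.contourArea); h=cv2.convexHull(c)
print("base hull",cv2.approxPolyDP(h,3,True)[:,0].tolist())
# steel
g=((hsv[:,:,1]<25)&(hsv[:,:,2]>150)).astype(np.uint8); g[:, :412]=0; g[:,440:]=0; g[:205]=0; g[275:]=0
g=cv2.morphologyEx(g,cv2.MORPH_CLOSE,np.ones((3,3)))
c=max(cv2.findContours(g,0,1)[0],key=cv2.contourArea); b=cv2.minAreaRect(c); print("gauge",b)
for p in cv2.boxPoints(b): print(p,onz("top",p,10))
cr=cv2.resize(bgr[95:285,225:495],None,fx=2.9,fy=2.9,interpolation=cv2.INTER_CUBIC); cv2.imwrite("pics/crop1.png",cr)
E
```

```text
cup 316.9342041015625 141.0 19.170507431030273 ((317.1769104003906, 141.18495178222656), (36.22211837768555, 37.233428955078125), 81.86668395996094) [690.28137046 -44.18352971]
base hull [[336, 114], [350, 176], [253, 198], [238, 151], [273, 113]]
gauge ((426.5, 240.0), (48.0, 11.0), 90.0)
[421. 216.] [ 507.16464151 -329.34162524]
[432. 216.] [ 507.82372948 -359.05748514]
[432. 264.] [ 378.85502814 -360.57142589]
[421. 264.] [ 378.2037349  -330.98542484]
```

View pics/crop1.png

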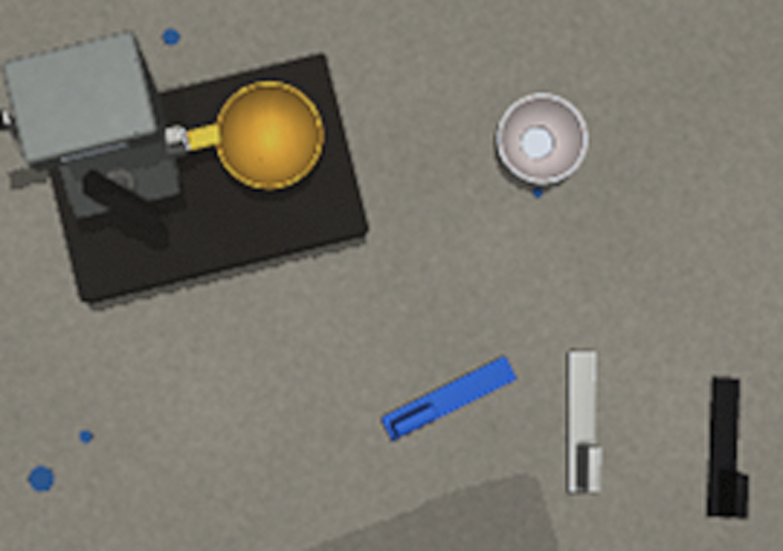

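The crop confirms it: the steel gauge (blade centreline column 425.8, rows 216–265, fin at the near end) lies between the blue and black look-alikes. Next I'll measure the device yaw, the gauge pose and the wing.

```bash
python3 - <<'E'
from h import *
f=lambda u,v:(225+u/2.9,95+v/2.9)
A,B,C=[onz("top",f(*p),50) for p in ((324,55),(366,233),(84,300))]
print("corners +x-y,-x-y,-x+y",A,B,C,np.linalg.norm(A-B),np.linalg.norm(B-C))
ex=(A-B);print("yaw x",np.arctan2(ex[1],ex[0])); ey=C-B; print("yaw y",np.arctan2(ey[1],ey[0])-np.pi/2)
for y in (np.arctan2(ex[1],ex[0]),np.arctan2(ey[1],ey[0])-np.pi/2):
    X=np.array([np.cos(y),np.sin(y)]);Y=np.array([-X[1],X[0]])
    print("gap from corners",B+100*X+70*Y,A-70*X+70*Y)
print("gauge tip",onz("top",f(582,350),10),"rear",onz("top",f(582,492),10))
i=viewer.camera_info("wrist");T=np.array(i["camera_from_world"]);cam=-T[:3,:3].T@T[:3,3]
s=monitor.state();print("cam",cam, cam-s["eef_pos"])
im=np.load("pics/side0.npy")[:,:,::-1]
cv2.imwrite("pics/crop2.png",cv2.resize(im[145:275,210:350],None,fx=4.4,fy=4.4,interpolation=cv2.INTER_CUBIC))
E
```

```text
corners +x-y,-x-y,-x+y [770.28989339 -94.4215524 ] [ 609.28950891 -135.60299314] [543.19522347 116.89353021] 166.1837382730942 261.00373344316057
yaw x 0.25041566590511827
yaw y 0.2560188566945818
gap from corners [688.82399125 -43.00565993] [685.12676063 -43.95135508]
gap from corners [688.30390492 -42.56146896] [684.84530484 -44.42933014]
gauge tip [ 508.28313155 -341.99986223] rear [ 376.72890916 -343.62020191]
cam [ 316.19379241 -545.32873411  384.45936041] [ 74.10510806  30.68384658 170.2718008 ]
```

View pics/crop2.png

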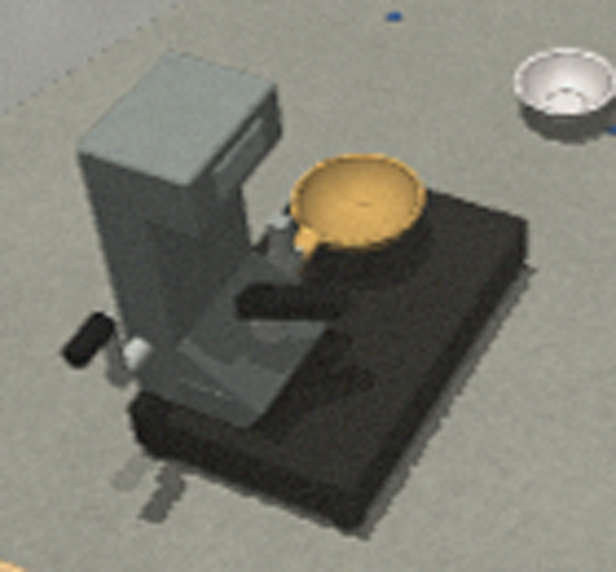

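The side crop shows the wing from about (240,300) to (345,300) in crop pixels, in front of the column and under the counter head. I'll triangulate the wing with the top view.

```bash
python3 - <<'E'
from h import *
def tri(a,b):
    o1,d1=ray("top",(225+a[0]/2.9,95+a[1]/2.9)); o2,d2=ray("side",(210+b[0]/4.4,145+b[1]/4.4))
    s=np.linalg.lstsq(np.c_[d1,-d2],o2-o1,rcond=None)[0]; p,q=o1+d1*s[0],o2+d2*s[1]
    return (p+q)/2,np.linalg.norm(p-q)
y=.253;R=np.array([[np.cos(y),np.sin(y)],[-np.sin(y),np.cos(y)]]);g=np.array([688.5,-44])
for n,a,b in (("wing",(127,210),(291,301)),("cupctr",(270,135),(360,190)),("head c",(28,160),(185,183)),("head d",(158,132),(280,85)),("head e",(5,62),(80,152))):
    P,e=tri(a,b); print(n,P.round(1),e.round(1),"gapframe",(R@(P[:2]-g)).round(1),(P[2]-50).round(1))
E
```

```text
wing [621.   74.9 131.7] 12.1 gapframe [-35.6 132. ] 81.7
cupctr [688.1 -46.8  99. ] 1.0 gapframe [-1.1 -2.7] 49.0
head c [637.8 129.1 262.3] 1.9 gapframe [ -5.7 180.3] 212.3
head d [660.1  34.4 260.6] 0.1 gapframe [-7.8 83. ] 210.6
head e [709.2 147.8 258.6] 1.0 gapframe [ 68.1 180.6] 208.6
```

Emit:
move_arm(moves=[0,0,0,0.082,0,0,0,0.082,0,0,0,0.082,0.155,-0.22,0.09,0,0.155,-0.22,0.09,0,0.155,-0.22,0.09,0,0.155,-0.22,0.09,0,0.155,-0.22,0.09,0,0.155,-0.22,0.09,0,0.155,-0.22,0.09,0], claw=60)

```text
t: 1.4
eef_pos: [402.8, -342.2, 119.7]
tcp_rot: [3.142, 0.0, 0.011]
ft_force: [1.1, 0.1, -0.5]
opening: 0.633
grip_force: 0.0
```

```bash
python3 - <<'E'
from h import *
s=monitor.state(); i=viewer.camera_info("wrist"); im=viewer.read_camera("wrist")[:,:,::-1]
np.save("pics/w1.npy",im); cv2.imwrite("pics/w1.png",im)
print(s["t"],s["eef_pos"],s["tcp_rot"])
print("pred tip",proj("wrist",(508.3,-342,10),i),"finctr top",proj("wrist",(402.5,-343.3,55),i))
hsv=cv2.cvtColor(im,cv2.COLOR_BGR2HSV); g=((hsv[:,:,1]<30)&(hsv[:,:,2]>150)).astype(np.uint8)
for c in cv2.findContours(g,0,1)[0]:
    if cv2.contourArea(c)>300:
        b=cv2.minAreaRect(c); print(b); print(cv2.approxPolyDP(c,3,True)[:,0].tolist())
E
```

```text
1.4 [ 402.82879913 -342.24620012  119.65891257] [3.14158790e+00 2.33767745e-05 1.12255807e-02]
pred tip [318.04214436  87.70336079] finctr top [318.25021102 212.54648081]
((238.17922973632812, 130.26828002929688), (220.18698120117188, 146.32638549804688), 18.62786293029785)
[[351, 128], [345, 130], [336, 123], [342, 127], [331, 130], [331, 119], [337, 117], [331, 113], [335, 111], [331, 103], [334, 97], [338, 98], [330, 85], [318, 80], [301, 82], [301, 117], [299, 112], [294, 113], [298, 110], [290, 107], [295, 102], [286, 102], [295, 108], [295, 118], [301, 118], [297, 120], [301, 125], [296, 125], [287, 113], [289, 110], [281, 111], [285, 106], [275, 92], [266, 90], [274, 76], [280, 76], [274, 72], [279, 72], [264, 79], [260, 69], [251, 69], [256, 75], [248, 77], [245, 73], [249, 69], [243, 70], [239, 63], [242, 56], [237, 53], [239, 59], [233, 57], [233, 61], [238, 60], [241, 67], [230, 68], [228, 72], [226, 68], [225, 78], [220, 73], [212, 76], [214, 69], [209, 74], [209, 67], [201, 68], [207, 72], [203, 74], [197, 71], [199, 68], [193, 68], [193, 73], [201, 75], [194, 78], [196,
[... 722 characters left out ...]
91], [238, 187], [229, 186], [238, 184], [233, 185], [232, 180], [242, 182], [243, 186], [245, 181], [253, 181], [248, 177], [253, 176], [253, 168], [259, 175], [256, 179], [264, 176], [259, 172], [265, 167], [274, 176], [278, 169], [282, 171], [279, 166], [291, 177], [282, 164], [276, 171], [273, 168], [272, 173], [267, 169], [272, 163], [280, 163], [272, 158], [274, 155], [285, 159], [281, 151], [289, 161], [289, 155], [291, 162], [295, 158], [297, 164], [302, 162], [301, 188], [310, 186], [312, 176], [331, 178], [331, 155], [342, 165], [344, 161], [337, 157], [340, 151], [330, 149], [331, 139], [335, 141], [331, 134], [347, 143], [350, 137], [344, 135], [343, 139], [337, 130], [347, 132]]
```

View pics/w1.png

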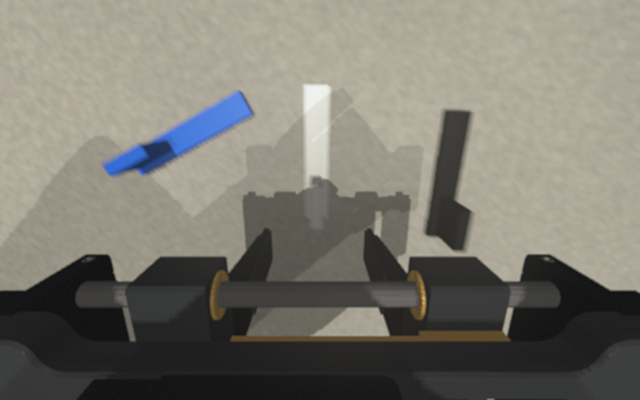

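The wrist view shows the steel blade from (317,85) to the fin at (317,205), midway between the fingers; the blue and black pieces are well to the sides. I'll descend and grasp.

Emit:
move_arm(moves=[0,0,0.15,0,0,0,0.15,0,0,0,0.15,0,0,0,0.15,0,0,0,0.098,0,0,0,0,0])

```text
t: 2.2
eef_pos: [402.0, -343.1, 14.7]
tcp_rot: [-3.14, 0.001, 0.011]
ft_force: [-0.0, -0.1, -0.7]
opening: 0.63
grip_force: 0.0
```

Emit:
move_arm(moves=[0,0,0,0,0,0,0,0,0,0,0,0,0,0,0,0,0,0,0,0,0,0,0,0], claw=4)

```text
t: 2.95
eef_pos: [402.3, -343.4, 15.5]
tcp_rot: [3.141, -0.0, 0.011]
ft_force: [-0.3, 1.5, 2.4]
opening: 0.126
grip_force: 30.0
```

Emit:
move_arm(moves=[0,0,-0.1,0,0,0,-0.15,0,0,0,-0.15,0,0,0,-0.15,0,0,0,-0.15,0,0,0,0,-0.077,0,0,0,-0.077,0,0,0,0])

```text
t: 3.95
eef_pos: [402.2, -343.3, 121.2]
tcp_rot: [3.141, -0.0, 0.253]
ft_force: [0.1, 0.2, -2.3]
opening: 0.124
grip_force: 30.0
```

Emit:
move_arm(moves=[0.078,-0.145,0,0,0.117,-0.218,0,0,0.117,-0.218,0,0,0.117,-0.218,0,0,0.117,-0.218,0,0,0.117,-0.218,0,0,0.117,-0.218,0,0,0,0,0,0,0,0,0,0])

```text
t: 5.08
eef_pos: [460.9, -103.3, 120.6]
tcp_rot: [3.141, -0.0, 0.252]
ft_force: [0.3, 0.3, -2.7]
opening: 0.125
grip_force: 30.0
```

```bash
python3 - <<'E'
from h import *
s=monitor.state(); i=viewer.camera_info("wrist"); im=viewer.read_camera("wrist")[:,:,::-1]
np.save("pics/w2.npy",im); cv2.imwrite("pics/w2.png",im)
print(s["t"],s["eef_pos"],s["tcp_rot"],s["grip_force"])
y=.253;X=np.array([np.cos(y),np.sin(y)]);Y=np.array([-X[1],X[0]]);g=np.array([688.5,-44])
for n,a,b,z in (("nearR",-100,-70,50),("nearmid",-100,0,50),("nearL",-100,100,50),("farR",70,-70,50),("cup",0,0,92)):
    print(n,proj("wrist",[*(g+a*X+b*Y),z],i).round(1))
t=s["tcp_rot"][2];p=s["eef_pos"];print("tip pred",proj("wrist",[p[0]+105*np.cos(t),p[1]+105*np.sin(t),p[2]-15+10],i))
top=viewer.read_camera("top")[:,:,::-1]; np.save("pics/t2.npy",top); cv2.imwrite("pics/t2.png",top)
E
```

```text
5.075 [ 460.93263385 -103.29729687  120.64295616] [ 3.14127572e+00 -1.45538304e-04  2.52145026e-01] 29.99970316886902
nearR [408.6  40.5]
nearmid [316.2  40.6]
nearL [184.3  40.8]
farR [ 434.6 -283.2]
cup [ 315.4 -196.9]
tip pred [316.84267058  70.64339685]
```

View pics/w2.png

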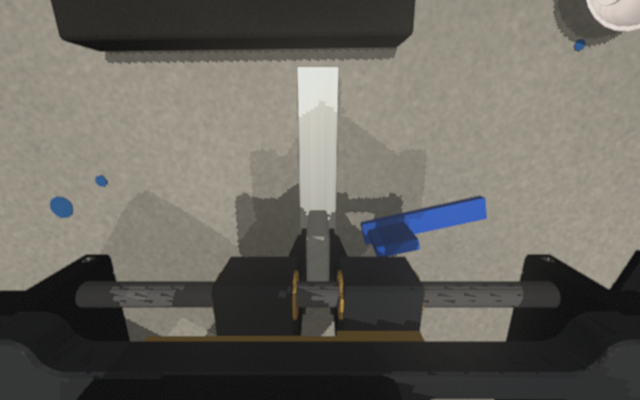

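Wrist view: the blade is straight, with its tip at (318,67), and the base's near edge is parallel ahead at row ~40, columns 53–413. I'll lower and check the height, then slide in.

Emit:
move_arm(moves=[0,0.01,0.12,0,0,0,0.12,0,0,0,0.12,0,0,0,0,0,0,0,0,0])

```text
t: 5.8
eef_pos: [461.4, -105.1, 66.9]
tcp_rot: [3.141, -0.0, 0.252]
ft_force: [-0.5, -0.1, -2.4]
opening: 0.123
grip_force: 30.0
```

Emit:
move_arm(moves=[0.1,0,0,0,0.13,0,0,0,0.13,0,0,0,0.13,0,0,0,0.13,0,0,0,0.13,0,0,0,0.13,0,0,0,0.11,0,0,0,0,0,0,0])

```text
t: 6.92
eef_pos: [606.4, -66.8, 66.8]
tcp_rot: [3.141, -0.001, 0.254]
ft_force: [-0.8, -0.3, -2.8]
opening: 0.127
grip_force: 30.0
```

```bash
python3 - <<'E'
from h import *
s=monitor.state(); i=viewer.camera_info("wrist"); im=viewer.read_camera("wrist")[:,:,::-1]
top=viewer.read_camera("side")[:,:,::-1]
print(s["t"],s["eef_pos"],s["tcp_rot"],s["ft_force"])
cv2.imwrite("pics/w3.png",np.hstack([cv2.resize(im,(400,250)),cv2.resize(top[100:275,210:490],(400,250))]))
y=.253;X=np.array([np.cos(y),np.sin(y)]);Y=np.array([-X[1],X[0]]);g=np.array([688.5,-44])
d=s["eef_pos"][:2]-g; print("fin gap",d@X,d@Y)
E
```

```text
6.925 [606.37610202 -66.76023801  66.77094352] [ 3.14089559e+00 -1.27646271e-03  2.54082573e-01] [-0.83367785 -0.25414704 -2.81624371]
fin gap -85.206659152624 -1.4792868810348523
```

View pics/w3.png

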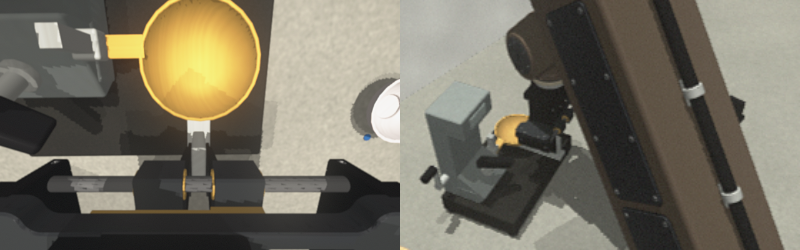

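Wrist view: the blade goes in under the cup, centred on it (column 200 of 400 for both). I'll set it down and release.

Emit:
move_arm(moves=[0,0,0.008,0,0,0,0.005,0,0,0,0,0])

```text
t: 7.4
eef_pos: [604.7, -67.4, 65.5]
tcp_rot: [3.141, -0.0, 0.253]
ft_force: [-2.9, 0.5, 7.4]
opening: 0.125
grip_force: 30.0
```

Emit:
move_arm(moves=[0,0,0,0,0,0,0,0,0,0,0,0,0,0,0,0,0,0,0,0], claw=36)

```text
t: 8.02
eef_pos: [605.0, -67.3, 64.4]
tcp_rot: [3.142, 0.0, 0.253]
ft_force: [-0.6, 0.4, -1.1]
opening: 0.379
grip_force: 0.0
```

Emit:
move_arm(moves=[0,0,-0.05,0,0,0,-0.2,0,0,0,-0.3,0,0,0,-0.3,0,0,0,-0.2,0,0,0,0,0])

```text
t: 8.78
eef_pos: [605.8, -67.4, 224.8]
tcp_rot: [3.139, -0.004, 0.253]
ft_force: [0.1, 0.4, -0.4]
opening: 0.383
grip_force: 0.0
```

Emit:
move_arm(moves=[-0.2,0,0,0,-0.2,-0.1,0,0,-0.03,-0.2,0,0,0,-0.2,0,0,0,-0.2,0,0,0,-0.18,0,0,0,0,0,0,0,0,0,0])

```text
t: 9.78
eef_pos: [509.6, 43.9, 221.6]
tcp_rot: [3.142, 0.001, 0.254]
ft_force: [0.3, -0.4, 0.2]
opening: 0.378
grip_force: 0.0
```

```bash
python3 - <<'E'
from h import *
s=monitor.state(); i=viewer.camera_info("wrist"); im=viewer.read_camera("wrist")[:,:,::-1]
top=viewer.read_camera("top")[:,:,::-1]
np.save("pics/w4.npy",im); np.save("pics/t4.npy",top)
np.savez("pics/i4.npz",K=i["K"],camera_from_world=i["camera_from_world"])
print(s["t"],s["eef_pos"],s["tcp_rot"])
cv2.imwrite("pics/w4.png",np.vstack([im[:330],cv2.resize(top[100:200,230:390],(432,270))[:, :].copy() if 0 else cv2.copyMakeBorder(cv2.resize(top[100:200,230:390],(432,270)),0,0,0,208,0)]))
y=.253;X=np.array([np.cos(y),np.sin(y)]);Y=np.array([-X[1],X[0]]);g=np.array([688.5,-44])
for a,b,z in ((-30,131,130),(0,0,92),(-86,-1.5,105),(-7,83,261),(-7,180,261)): print((a,b,z),proj("wrist",[*(g+a*X+b*Y),z],i).round(1))
E
```

```text
9.775 [509.56048114  43.88927806 221.55061134] [3.14151267e+00 6.17228507e-04 2.53532699e-01]
(-30, 131, 130) [315.8  65.3]
(0, 0, 92) [455.3  37.3]
(-86, -1.5, 105) [450.8 132. ]
(-7, 83, 261) [441.  -60.8]
(-7, 180, 261) [183.7 -60.8]
```

View pics/w4.png

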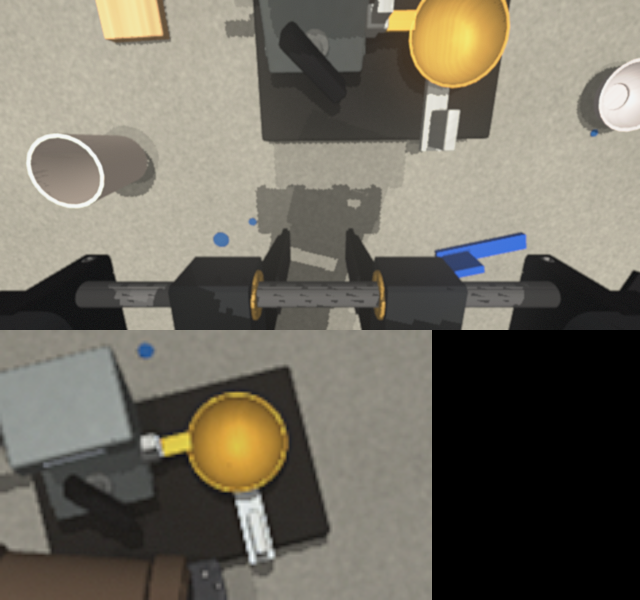

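The gauge lies on the base under the cup, and the wing is at (290,30)–(338,98) in the wrist view, as predicted. I'll straddle the wing's lower end with open fingers, camera side towards the robot, and push it to +y. First I'll turn half round and work out a push table.

Emit:
move_arm(moves=[0,0,0,-0.1,0,0,0,-0.11,0,0,0,-0.11,0,0,0,-0.11,0,0,0,-0.11,0,0,0,-0.11,0,0,0,-0.11,0,0,0,-0.11,0,0,0,-0.11,0,0,0,-0.11], claw=50)

```text
t: 11.12
eef_pos: [509.7, 43.5, 221.8]
tcp_rot: [-3.141, 0.0, 1.97]
ft_force: [-0.2, -0.2, 0.3]
opening: 0.529
grip_force: 0.0
```

Emit:
move_arm(moves=[0,0,0,-0.11,0,0,0,-0.11,0,0,0,-0.11,0,0,0,-0.11,0,0,0,-0.11,0,0,0,-0.11,0,0,0,-0.11,0,0,0,-0.1,0,0,0,-0.04,0,0,0,0])

```text
t: 12.38
eef_pos: [509.7, 43.6, 221.8]
tcp_rot: [-3.141, -0.0, -2.89]
ft_force: [0.3, -0.4, 0.1]
opening: 0.526
grip_force: 0.0
```

```bash
cat > bar.py <<'E'
import numpy as np
W=np.array([-30,131.5,130.])
c,s=np.cos(np.radians(35)),np.sin(np.radians(35))
u=np.array([c,0,s]);v=np.array([0,-1.,0]);w=np.array([-s,0,c])
def pts(th,n=36):
    f=th-.95; b=np.cos(f)*u+np.sin(f)*v; t=-np.sin(f)*u+np.cos(f)*v
    A,B,C=np.meshgrid(np.linspace(-35,35,2*n+1),np.linspace(-8,8,17),np.linspace(-14,14,15),indexing="ij")
    return W+A.reshape(-1,1)*b+B.reshape(-1,1)*t+C.reshape(-1,1)*w
def contact(th,x0,x1,zt):
    p=pts(th); m=(p[:,0]>x0)&(p[:,0]<x1)&(p[:,2]>zt); return (p[m,1].min(),p[m,1].max()) if m.any() else None
E
python3 - <<'E'
from bar import *; from h import *
i=dict(np.load("pics/i4.npz")); y=.253;X=np.array([np.cos(y),np.sin(y)]);Y=np.array([-X[1],X[0]]);g=np.array([688.5,-44])
# present angle: compare predicted end-face outline at outer edge with dark mask
for th in (.2,.3,.4,.5,.6,.7):
    p=pts(th,4); q=np.array([proj("wrist",[*(g+a[0]*X+a[1]*Y),a[2]],i) for a in p[::3]])
    print(th,cv2.minAreaRect(q.astype(np.float32)), q.min(0).round(),q.max(0).round())
im=np.load("pics/w4.npy"); m=(im.max(2)<38).astype(np.uint8); m[:, :270]=0;m[:,350:]=0;m[115:]=0
for c_ in cv2.findContours(m,0,1)[0]:
    if cv2.contourArea(c_)>200: print(cv2.contourArea(c_),cv2.minAreaRect(c_),cv2.boundingRect(c_))
for xt in (-60,-64):
  for th in (.3,.6,.95,1.3,1.5,1.6,1.7,1.8,1.85,1.9,2.0,2.1): print(xt,th,contact(th,xt-10,xt+10,106))
E
```

```text
0.2 ((312.2488098144531, 63.09407043457031), (94.98506164550781, 30.6569766998291), 48.36790084838867) [276.  17.] [349. 105.]
0.3 ((312.0782775878906, 62.556400299072266), (95.73884582519531, 29.74361801147461), 54.13633346557617) [279.  15.] [346. 106.]
0.4 ((312.03570556640625, 62.00688171386719), (96.34733581542969, 28.703847885131836), 59.87738037109375) [281.  13.] [344. 108.]
0.5 ((312.1202392578125, 61.474422454833984), (96.80411529541016, 27.54884147644043), 65.59326934814453) [285.  12.] [340. 109.]
0.6 ((312.32440185546875, 60.98676681518555), (97.10504150390625, 26.291366577148438), 71.28668975830078) [288.  11.] [337. 109.]
0.7 ((312.63433837890625, 60.568878173828125), (97.24821472167969, 24.945865631103516), 76.96085357666016) [292.  10.] [333. 109.]
-60 0.3 (np.float64(103.94980541084618), np.float64(130.2197866492286))
-60 0.6 (np.float64(111.98359503628018), np.float64(134.68113441410597))
-60 0.95 (np.float64(123.5), np.float64(139.5))
-60 1.3 (np.float64(128.31886558589403), np.float64(151.01640496371985))
-60 1.5 (np.float64(131.2859896336198), np.float64(156.614
[... 670 characters left out ...]
64 0.95 (np.float64(123.5), np.float64(139.5))
-64 1.3 (np.float64(130.31910279605083), np.float64(151.01640496371985))
-64 1.5 (np.float64(134.33499846904863), np.float64(156.61424918904913))
-64 1.6 (np.float64(136.31046738423163), np.float64(159.05019458915382))
-64 1.7 (np.float64(138.90057604946315), np.float64(161.21086755180727))
-64 1.8 (np.float64(142.28918794286528), np.float64(160.43474676345016))
-64 1.85 (np.float64(143.28161248753364), np.float64(160.15966177350325))
-64 1.9 (np.float64(145.03540976638465), np.float64(160.55122575709197))
-64 2.0 (np.float64(149.44596315271494), np.float64(160.3670997521154))
-64 2.1 (np.float64(155.741791450223), np.float64(160.9958132638133))
```

Emit:
move_arm(moves=[-0.145,-0.028,0,0,-0.145,-0.028,0,0,-0.145,-0.028,0,0,-0.145,-0.028,0,0,0,0,0.15,0,0,0,0.15,0,0,0,0.15,0,0,0,0.17,0,0,0,0.15,0,0,0,0,0])

```text
t: 13.62
eef_pos: [597.3, 49.5, 105.0]
tcp_rot: [3.141, -0.003, -2.89]
ft_force: [-0.5, -0.2, -0.7]
opening: 0.526
grip_force: 0.0
```

```bash
cat > gf.py <<'E'
from h import *
y=.253;X=np.array([np.cos(y),np.sin(y)]);Y=np.array([-X[1],X[0]]);g=np.array([688.5,-44])
def st():
    s=monitor.state(); d=s["eef_pos"][:2]-g; print(round(s["t"],2),"gap",(d@X).round(1),(d@Y).round(1),s["eef_pos"][2].round(1),"rot",s["tcp_rot"].round(3),"f",s["ft_force"].round(1),"open",s["opening"]*95.1)
    return s
E
python3 - <<'E'
from gf import *
st(); im=viewer.read_camera("wrist")[:,:,::-1]; cv2.imwrite("pics/w5.png",im)
E
```

```text
13.62 gap -64.9 113.3 105.0 rot [ 3.141e+00 -3.000e-03 -2.890e+00] f [-0.5 -0.2 -0.7] open 50.0114711712162
```

View pics/w5.png

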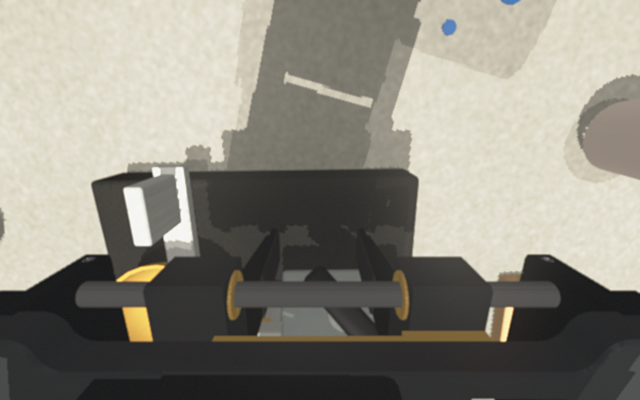

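The wrist view shows the wing's lower end between the fingers (about (315,275)), with no contact. I'll push it to +y.

Emit:
move_arm(moves=[0,0.06,0,0,0,0.05,0,0,0,0.04,0,0,0,0.04,0,0,0,0.04,0,0,0,0.03,0,0,0,0.02,0,0,0,0,0,0])

```text
t: 14.68
eef_pos: [586.5, 90.3, 106.3]
tcp_rot: [-3.141, -0.002, -2.888]
ft_force: [-1.4, -6.5, -5.7]
opening: 0.527
grip_force: 3.2
```

```bash
python3 - <<'E'
from gf import *
st(); im=viewer.read_camera("wrist")[:,:,::-1]; np.save("pics/w6.npy",im)
top=viewer.read_camera("top")[:,:,::-1]; sd=viewer.read_camera("side")[:,:,::-1]
cv2.imwrite("pics/w6.png",np.vstack([cv2.resize(im[160:345,80:560],(720,278)),np.hstack([cv2.resize(top[100:200,220:345],(347,278)),cv2.resize(sd[150:270,210:371],(373,278))])]))
E
```

```text
14.68 gap -65.1 155.6 106.3 rot [-3.141e+00 -2.000e-03 -2.888e+00] f [-1.4 -6.5 -5.7] open 50.14785013937188
```

View pics/w6.png

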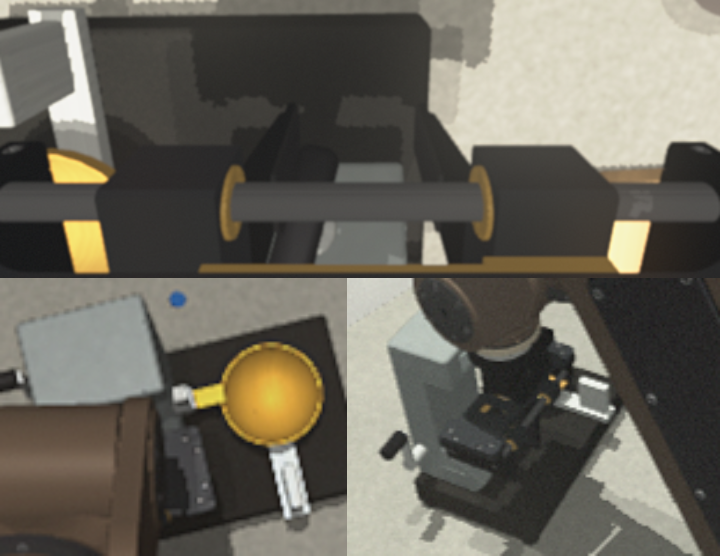

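The wing follows the finger (contact force 6.5 N) and the gauge hasn't moved. I'll push on to about 1.6 rad, then back off and lift.

Emit:
move_arm(moves=[0,0.02,0,0,0,0.015,0,0,0,0.01,0,0,0,0,0,0,0,-0.04,0,0,0,-0.03,-0.02,0,0,0,-0.2,0,0,0,-0.3,0,0,0,-0.3,0,0,0,0,0])

```text
t: 16.08
eef_pos: [589.7, 87.0, 233.3]
tcp_rot: [-3.14, 0.007, -2.888]
ft_force: [0.6, 1.1, -0.4]
opening: 0.525
grip_force: 0.0
```

```bash
python3 - <<'E'
from gf import *
st()
E
```

```text
16.07 gap -62.9 151.5 233.3 rot [-3.14   0.007 -2.888] f [ 0.6  1.1 -0.4] open 49.88435106552864
```

Emit:
move_arm(moves=[0,-0.2,0,0,0,-0.3,0,0,0,-0.3,0,0,0,-0.1,0,0.1,0,0,0,0.11,0,0,0,0.11,0,0,0,0.11,0,0,0,0.11,0,0,0,0.11])

```text
t: 17.2
eef_pos: [622.0, -43.8, 228.7]
tcp_rot: [-3.141, -0.001, 2.368]
ft_force: [0.2, 0.4, 0.0]
opening: 0.525
grip_force: 0.0
```

Emit:
move_arm(moves=[0,0,0,0.11,0,0,0,0.11,0,0,0,0.11,0,0,0,0.01,0,0,0,0])

```text
t: 17.82
eef_pos: [622.1, -43.8, 229.1]
tcp_rot: [-3.141, -0.0, 1.843]
ft_force: [-0.3, -0.7, 0.7]
opening: 0.523
grip_force: 0.0
```

```bash
cat > meas.py <<'E'
from gf import *; from bar import W,u,v,w
def wing(name,tag,thr):
    i=viewer.camera_info(name); im=viewer.read_camera(name)[:,:,::-1]; np.save(f"pics/{tag}.npy",im)
    wp=lambda a:[*(g+a[0]*X+a[1]*Y),a[2]]
    cx,cy=proj(name,wp(W),i); 
    gr=im.max(2); 
    for t in thr:
        m=(gr<t).astype(np.uint8); yy,xx=np.mgrid[:400,:640]; r=np.linalg.norm(proj(name,wp(W+35*u),i)-np.array([cx,cy]))
        m[(xx-cx)**2+(yy-cy)**2>(1.5*r)**2]=0
        n,l,stt,ce=cv2.connectedComponentsWithStats(m)
        for k in range(1,n):
            if stt[k,4]>150:
                c=max(cv2.findContours((l==k).astype(np.uint8),0,1)[0],key=cv2.contourArea); b=cv2.minAreaRect(c)
                bp=cv2.boxPoints(b); e=bp[1]-bp[0]; f=bp[2]-bp[1]; L=e if np.linalg.norm(e)>np.linalg.norm(f) else f
                L=L/np.linalg.norm(L)*25
                P=[]
                for sgn in (-1,1):
                    o,d=ray(name,np.array(b[0])+sgn*L,i); R3=np.array([[*X,0],[*Y,0],[0,0,1]]); o=R3@(o-[*g,0]); d=R3@d
                    P.append(o+d*(((W-o)@w)/(d@w)))
                q=P[1]-P[0]; f_=np.arctan2(q@v,q@u); f_=(f_+np.pi/2)%np.pi-np.pi/2
                print(t,"area",stt[k,4],"rect",np.round(b[0],1),np.round(b[1],1),"theta",round(.95+f_,3),"or",round(.95+f_+np.pi,3))
    print("pred centre",cx,cy,"r",r); return im
E
python3 - <<'E'
from meas import *
st(); im=wing("wrist","w7",(30,38,45,55)); 
cx,cy=245,90
wing("top","t7",(30,40,50))
E
```

```text
17.82 gap -64.2 16.8 229.1 rot [-3.141 -0.     1.843] f [-0.3 -0.7  0.7] open 49.77178747554807
55 area 1786 rect [354.9  88.2] [75.2 51.7] theta 1.487 or 4.628
pred centre 359.5687145996263 75.93043904199321 r 39.06860341421542
pred centre 266.9044896746232 163.28116305580843 r 13.221382516594732
```

```bash
python3 - <<'E'
import numpy as np
im=np.load("pics/w7.npy"); c=im.max(2)[30:130,310:410]
print(np.percentile(c,[2,5,10,15,20,25,30,40,50,70,90]))
print("w4 bar px",np.load("pics/w4.npy").max(2)[64,305:325], "panel", np.load("pics/w4.npy").max(2)[60,335:345])
print("row along cy",c[46,::3]); print("col",c[::3,50])
E
python3 - <<'E'
from meas import *
im=wing("wrist","w8",(40,43,46,48,50,52,54,57,60))
E
```

```text
[ 46.  48.  50.  53.  55.  58.  61.  72.  75. 101. 118.]
w4 bar px [45 47 46 45 44 47 46 46 47 48 47 45 46 47 46 43 41 42 41 42] panel [ 99  99  99  98  99  99  99 100  99  99]
row along cy [ 76  65  58  59  59  57  54  53  52  50  49  47  51  53  52  54  54  54
  54  55  48  48  46  45  77 140 122 107  99  99 100 102 102 102]
col [ 75 106 120 120 120 121 120 119 118 118 116  53  54  55  55  54  53  52
  50  44  86  98  99  97  98 106 118 116 116 117 117 117 117  78]
48 area 334 rect [375.   85.3] [43.6 21.2] theta 1.458 or 4.6
50 area 900 rect [365.   82.5] [66. 37.] theta 0.995 or 4.137
52 area 1201 rect [360.   85.5] [69.4 39.2] theta 1.469 or 4.611
54 area 1537 rect [356.1  86. ] [75.1 45.5] theta 1.481 or 4.622
57 area 2297 rect [354.2  82. ] [70.9 68.5] theta 1.86 or 5.001
60 area 2788 rect [351.2  82.3] [77.4 69.4] theta 1.778 or 4.919
pred centre 359.33813059201634 75.88500359651151 r 39.03134009009401
```

```bash
cat > lsd.py <<'E'
from gf import *; from bar import W,u,v,w
R3=np.array([[*X,0],[*Y,0],[0,0,1]])
wp=lambda a:[*(g+a[0]*X+a[1]*Y),a[2]]
def segs(name,im,i,rad=55,minl=14):
    gr=cv2.resize(np.ascontiguousarray(im.max(2)),None,fx=2,fy=2,interpolation=cv2.INTER_CUBIC)
    L=cv2.createLineSegmentDetector().detect(gr)[0][:,0]/2
    C=proj(name,wp(W),i)
    for a in L:
        p,q=a[:2],a[2:]; l=np.linalg.norm(p-q)
        if l<minl or np.linalg.norm((p+q)/2-C)>rad: continue
        P=[]
        for s in (p,q):
            o,d=ray(name,s,i); o=R3@(o-[*g,0]); d=R3@d; P.append(o+d*(((W-o)@w)/(d@w))-W)
        e=P[1]-P[0]; f=(np.arctan2(e@v,e@u)+np.pi/2)%np.pi-np.pi/2
        print("seg",a.round(0),"len",round(l,1),"theta",round(.95+f,2),"ends(u,v)",[(round(k@u),round(k@v)) for k in P])
    print("C",C.round(1))
E
python3 - <<'E'
from lsd import *
i=viewer.camera_info("wrist"); print("now"); segs("wrist",np.load("pics/w8.npy"),i)
print("before w4"); segs("wrist",np.load("pics/w4.npy"),dict(np.load("pics/i4.npz")))
E
```

```text
now
seg [356.  59. 399.  86.] len 50.7 theta 1.47 ends(u,v) [(-4, -13), (37, 10)]
seg [355.  87. 353. 127.] len 40.0 theta 2.5 ends(u,v) [(-4, 9), (-3, 44)]
seg [357.  35. 356.  60.] len 25.0 theta 2.51 ends(u,v) [(-4, -33), (-4, -13)]
seg [400.  88. 393. 101.] len 14.6 theta -0.15 ends(u,v) [(38, 12), (33, 21)]
seg [379. 102. 356.  86.] len 27.7 theta 1.47 ends(u,v) [(20, 22), (-3, 8)]
C [359.2  75.9]
before w4
seg [294.  21. 338.  72.] len 67.8 theta 0.21 ends(u,v) [(34, -16), (-6, 20)]
seg [278.  45. 281.  30.] len 15.5 theta 1.24 ends(u,v) [(16, -29), (27, -26)]
seg [302.  71. 277.  45.] len 36.2 theta 0.22 ends(u,v) [(-5, -11), (16, -30)]
seg [338.  72. 360.  71.] len 21.3 theta 2.5 ends(u,v) [(-5, 20), (-5, 38)]
seg [271.  72. 302.  72.] len 30.6 theta 2.51 ends(u,v) [(-6, -38), (-6, -12)]
seg [365.  54. 365.  38.] len 16.3 theta 0.8 ends(u,v) [(9, 41), (22, 39)]
seg [361.  69. 363.  54.] len 15.3 theta 0.97 ends(u,v) [(-3, 39), (9, 39)]
seg [267.  57. 269.  71.] len 14.4 theta 0.96 ends(u,v) [(7, -39), (-5, -39)]
C [315.2  65.3]
```

The wing's two long edges both give θ = 1.47 (it started at 0.21; the panel edge reads 2.51 against 2.52 expected, so the measurement holds). I'll go back and push to about 1.85.

Emit:
move_arm(moves=[0,0,0,-0.108,0,0,0,-0.11,0,0,0,-0.11,0,0,0,-0.11,0,0,0,-0.11,0,0,0,-0.11,0,0,0,-0.11,0,0,0,-0.11,0,0,0,-0.11,0,0,0,0])

```text
t: 19.23
eef_pos: [622.2, -43.8, 229.5]
tcp_rot: [-3.141, 0.0, -2.892]
ft_force: [-0.1, -0.4, -0.3]
opening: 0.526
grip_force: 0.0
```

Emit:
move_arm(moves=[0,0.2,0,0,0,0.3,0,0,0,0.29,0,0,0,0.1,0,0,0,0,0,0])

```text
t: 19.85
eef_pos: [589.2, 85.9, 229.6]
tcp_rot: [-3.141, 0.0, -2.892]
ft_force: [0.4, -0.8, -0.7]
opening: 0.523
grip_force: 0.0
```

```bash
python3 - <<'E'
from gf import *
st()
E
```

```text
19.85 gap -63.6 150.6 229.6 rot [-3.141  0.    -2.892] f [ 0.4 -0.8 -0.7] open 49.76144231569124
```

Emit:
move_arm(moves=[0.009,0,0.15,0,0,0,0.25,0,0,0,0.25,0,0,0,0.173,0,0,0,0,0,0,0.04,0,0,0,0.03,0,0,0,0.02,0,0,0,0.015,0,0,0,0,0,0])

```text
t: 21.1
eef_pos: [584.5, 100.1, 107.1]
tcp_rot: [-3.14, 0.002, -2.891]
ft_force: [0.2, -6.1, 2.7]
opening: 0.526
grip_force: 2.5
```

```bash
python3 - <<'E'
from gf import *
st()
E
```

```text
21.1 gap -64.7 165.5 107.1 rot [-3.140e+00  2.000e-03 -2.891e+00] f [ 0.2 -6.1  2.7] open 50.06306217139032
```

Emit:
move_arm(moves=[0,0.015,0,0,0,0.015,0,0,0,0.012,0,0,0,0,0,0,0,-0.03,0,0,0,-0.04,0,0,0,0,-0.15,0,0,0,-0.3,0,0,0,-0.36,0,0,0,0,0])

```text
t: 22.35
eef_pos: [586.5, 96.4, 231.6]
tcp_rot: [-3.14, 0.007, -2.891]
ft_force: [-0.6, -0.2, -1.4]
opening: 0.526
grip_force: 0.0
```

Emit:
move_arm(moves=[0,-0.2,0,0,0,-0.3,0,0,0,-0.3,0,0,0,-0.12,0,0.1,0,0,0,0.11,0,0,0,0.11,0,0,0,0.11,0,0,0,0.11,0,0,0,0.11])

```text
t: 23.48
eef_pos: [618.9, -37.4, 226.4]
tcp_rot: [-3.141, -0.001, 2.365]
ft_force: [-0.2, -1.2, 0.5]
opening: 0.526
grip_force: 0.0
```

Emit:
move_arm(moves=[0,0,0,0.11,0,0,0,0.11,0,0,0,0.11,0,0,0,0.02,0,0,0,0])

```text
t: 24.1
eef_pos: [619.0, -37.4, 227.0]
tcp_rot: [-3.141, -0.0, 1.824]
ft_force: [0.1, 0.8, -0.5]
opening: 0.528
grip_force: 0.0
```

```bash
python3 - <<'E'
from lsd import *
st(); i=viewer.camera_info("wrist"); im=viewer.read_camera("wrist")[:,:,::-1]; np.save("pics/w9.npy",im)
segs("wrist",im,i)
E
```

```text
24.1 gap -65.6 23.8 227.0 rot [-3.141 -0.     1.824] f [ 0.1  0.8 -0.5] open 50.17641357039362
seg [355.  56. 393. 106.] len 63.1 theta 1.79 ends(u,v) [(-5, -23), (32, 19)]
seg [354.  99. 353. 133.] len 33.8 theta 2.49 ends(u,v) [(-4, 13), (-3, 42)]
seg [355.  41. 355.  55.] len 14.4 theta 2.51 ends(u,v) [(-5, -34), (-4, -23)]
seg [370. 119. 355.  98.] len 25.6 theta 1.79 ends(u,v) [(12, 30), (-3, 12)]
seg [371.  36. 357.  40.] len 15.1 theta 0.9 ends(u,v) [(10, -35), (-4, -35)]
C [358.6  83.5]
```

Both bar edges give θ = 1.79, inside the light nip range (about 4.7 N). The gauge hasn't been touched since release and the arm is clear, so I'm handing in.

```bash
python3 -c "
from cell import order
print(order.job_done())"
```

```text
the job is handed in; nothing more can be done
None
```

I handed the job in at about 24 s: the steel gauge is flat on the base with its plain end about 20 mm past the cup's middle. The screw measures 1.79 rad, a light nip (about 4.7 N by the given spring rate; cup force not measured), and the arm is clear; the hand-in returned no verdict.

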